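Fit the sprung cap to the open lens

ROBOT

A 6-joint arm with a two-finger parallel gripper is mounted at the origin on a cart in front of the work surface, level with it; the furniture and walls round the work are solid. World frame = base frame: x ahead of the robot, y to its left, z up, the work surface at z = 0. Lengths are in m, angles in rad, forces in N, time in s.
With the tool pointing down it reaches from about 0.275 to 0.75 m from the base axis. Payload 10.2 kg.
Tool frame: the origin (TCP) lies on the mounting face of the last link; the fingertips stand 166 mm ahead of it and the grasp point (between the pads) lies 147 mm ahead of it; z points along the fingers, y is the line along which they close (so a half turn about z gives the same grasp; the last joint's range is limited). The gripper opens to 88 mm and grips with 3 to 60 N. Pads are 18 mm wide; open, the fingers measure 123 mm over their backs; the gripper's body (75 mm by 187 mm) begins 45 mm behind the grasp point.
Start: joints at [-1.449, 0.313, 1.498, -0, 1.331, -0.223], TCP at [0.177, -0.494, 0.405] pointing down, gripper open.
Joint ranges: [-2.94, 2.94], [-0.97, 2.17], [0.19, 2.56], [-1.23, 4.37], [0.02, 3.11], [-2.88, 2.88]. Speed limits (rad/s): [2.39, 2.39, 3.01, 3.14, 3.14, 3.14].

INTERFACE

Orientations are given as a rotation vector (axis times angle).
In Python, from workcell import ctrl gives the robot as it stands.
- The arm moves only by the tool play_rows, never from a script. Its argument "motion" is one flat list of numbers, 7 for each row, row after row: the opening, from 0 (shut) to 1 (fully open), then the shift along the tool's x, y, z in mm, then the turn, a rotation vector about the tool's x, y, z in rad. In form: [jaw, x, y, z, rx, ry, rz, jaw, x, y, z, rx, ry, rz, ...]. A call has 1 to 12 rows; each row shifts and turns the commanded pose from where the row before left it, along the tool's axes as they then stand; what a row does not reach is not made up. A row lasts 1/10 s, in which the tool goes at most 50 mm and 8.59 degrees, less where a joint would pass 70% of its speed; a pose out of reach is approached as far as the arm can. A call is refused whole if a number of a shift passes 50 or a number of a turn 0.15, either way. A call with a gripper value outside its range is refused whole. The fingers move at their own pace and stop on an object; "squeeze" is the grip in N (left out, the last holds). Time passes only in rows, so rows that do not move let the fingers close. It gives the time, the measured TCP pose, the force, the opening and the grip force at its end, in the units of the state.
- ctrl.state(): the state, without advancing time (a new reading comes with each control period).
- ctrl.read_camera(name): name is "scene" or "top" or "wrist"; returns the picture (400x640x3 uint8, red, green, blue); there is no depth.
- ctrl.camera_model(name): a dict with "mtx" (3x3 intrinsics, pixels), "D" ([k1, k2, p1, p2, k3] as OpenCV has them; the pictures are not rectified), "position" and "orientation" of the camera in the world. Camera axes: x right, y up, looking along -z (the intrinsics and any distortion apply to the point x, -y, -z); pixel columns grow to the right and rows downward; lengths in m; the calibration is good to about 2 mm. A picture is of the moment at which its call begins: read the wrist's pose just before it. camera_model takes no time and is no camera call; for the wrist camera it gives the pose at the moment of the call.
- ctrl.hand_in(): hands the job in; it is judged then, once.
The state is a dict: "t": time; "joint_positions": joint angles; "joint_velocities": joint speeds; "joint_efforts": joint torques, N m; "ee_pos": TCP position; "tool_rot": TCP orientation; "force": force on the tool from outside, world axes, zero at the start; "moment": the same for the moment, N m; "width": finger opening in m; "grip_force": force on a finger pad.
Only numpy, scipy, OpenCV 4.12 (cv2) and the standard library are available. Lean on these libraries where they do the work, as an engineer would, in place of code of your own. Each camera call takes 0.05 s, during which the arm holds its last target. There are 200 camera calls.

TASK

The shorter lens on the bench already wears its dust cap; fit the loose cap to the taller, open lens in the same way. Pinch the cap's two sprung tabs together and keep them pinched while you press the cap squarely into the lens mouth until its flange is home on the rim all round, then let the tabs spring out under the rim and take the gripper away. Press gently enough not to shift the lens's focus barrel (stay below 20 N), and leave the jar, the blower and the steel disc where they stand.

Things in the scene. Friction and masses are not known exactly. Their poses are not given: they have to be found in the camera images.
- cap: Loose grey dust cap, about 90 g, face up (tabs up) on the 2 mm thick mat. Origin: centre of the spigot's underside; z up out of the face, y along the line on which the tabs are pinched. Spigot 62 mm diameter, z 0 to 10 mm, foot chamfered 2 mm; flange 74 mm diameter, z 10 to 13 mm. The tabs' slide plates cover the face beside the ears up to z = 15 mm.
- cap_grip (a point): Point on the cap's axis, 23 mm above its origin, midway between the two black ribbed ears that are pinched. Each ear is 24 mm wide (along the cap's x), 7 mm thick, from the face up to z = 29 mm of the cap. Outer faces 40 mm apart at rest, 31 mm fully pinched. Axes as the cap's.
- cap_flange: The cap's flange, fixed to it. Origin: centre of the flange's underside, 10 mm above the cap's origin; it rests on the lens rim when home. A felt band round the spigot (4 mm below this point) rubs in the lens mouth: 2 to 5 N of drag over the last 4 mm or so of travel, then the flange stops hard on the rim. A press of 8 to 14 N seats it; the felt then keeps it where it is left.
- tab_a (a joint): Pinch of the tab on the cap's +y side, m: 0 at rest (tooth out), 0.0045 fully in, against a spring of 4 N rising to 8 N. Its flat tooth, at z 0.5 to 3 mm of the cap, reaches 35 mm from the cap's axis at rest and 30.5 mm fully in; it passes the lens mouth (radius 32 mm) only when pinched by some 3.5 mm or more. Springs back when let go.
- tab_b (a joint): The same for the tab on the cap's -y side.
- lens: Open lens: black, standing front up in a heavy, immovable round stand (92 mm diameter) on the bench. Origin: on the axis at the bench top. Front barrel 79 mm outer diameter; mouth 64 mm diameter with a 2 mm bevel; lip 6 mm deep, under it a 73 mm groove that takes the cap's teeth (1 mm of play under the lip). Glass 14 mm below the rim.
- lens_axis (a point): Point on the open lens's axis 118 mm above the bench, fixed to the stand: the rim's lowest possible height. The front barrel carries the rim and stands where the focus was last left, 0 to 20 mm further out (rim 118 to 138 mm above the bench). This is not measured: feel or see it. The barrel would slip at about 40 N.
- capped_lens: The shorter lens of the same make, in the same stand, with its cap already on (cap face 103 mm, ears 119 mm above the bench). Immovable. Origin: on its axis at the bench top. It may stand on either side of the open lens.
- polish_jar: Bystander: white jar with a screw lid, 50 mm in diameter, 52 mm tall, standing between the lenses; origin at the centre of its underside.
- dust_blower: Bystander: black rubber blower, 47 mm in diameter, 108 mm tall, standing behind the lenses; origin at the centre of its underside.
- reference_disc: Bystander: flat steel disc, 50 mm in diameter, 12 mm thick, lying to the right of the cap; origin at the centre of its underside.
Not all that is in view belongs to the job. What is shaped like the cap but red is not meant.

How it is judged:
On the way, in this order (a step that is already met when the one before it is completed fails the run):
1. The cap is lifted off the mat with both tabs pinched in (height (world z) of cap above 0.03 m and value of joint each of tab_a, tab_b above 0.003 m), for 0.2 s.
2. The cap is in the mouth of the open lens, its felt gripping, with both tabs still pinched in (horizontal distance between cap and lens below 0.003 m and contact force between cap and lens above 3 N and value of joint each of tab_a, tab_b above 0.003 m), for 0.1 s.
At the end, for the whole second after the job is handed in: Cap held in the mouth of the open lens by its felt (over 3 N of contact in all), centred to 2.5 mm, level to 0.05 rad, both tabs back out to within 1.5 mm of rest (possible in the mouth only with the teeth under the lip, flange on the rim to 1 mm), at rest, 106 to 130 mm up (horizontal distance between cap and lens below 0.0025 m and contact force between cap and lens above 3 N and z of cap in the frame of lens between 0.106 and 0.13 m and angle between cap's own z axis and vertical below 0.05 rad and value of joint each of tab_a, tab_b below 0.0015 m and linear speed of cap below 0.01 m/s); the robot touches nothing.
It fails at once if The cap's flange is pressed on the lens rim with more than 20 N, or the lens is loaded with more than 40 N in all (all contacts added up, the felt's side pressure too) (contact force between cap_flange and lens above 20 N or contact force between anything else and lens above 40 N).
It fails at once if The jar, the blower or the steel disc is moved more than 20 mm (distance of any of polish_jar, dust_blower, reference_disc from where it was at the start of the episode above 0.02 m).
It also fails if it takes over 45 s, if anything falls off the work surface, if the arm or the gripper's body presses on something with over 40 N, if the wrist force passes 120 N, or if a joint passes its speed limit or range.

## Working session

There is one attempt and no reset: what is moved stays moved. The work goes in short steps, Python scripts to look and compute and a tool call to move; the robot and the scene stay as the last step left them, time stands still between calls to the robot, and variables do not carry over. Pictures are saved under pics/ and viewed, at most 13 in all, crops included, and the job is handed in when it is done.

Besides the shell and the picture viewer there is one more tool, called after "Emit:" by a JSON object that holds its "method" and its "body". play_rows: Moves the arm, as the interface text tells. Its arguments: {"type":"object","properties":{"motion":{"type":"array","items":{"type":"number"}},"squeeze":{"type":"number"}},"required":["motion"]}

```bash
mkdir -p pics; cat > h.py <<'E'
import numpy as np,cv2
from scipy.spatial.transform import Rotation as R
from workcell import ctrl
def cam(n):
    m=ctrl.camera_model(n); o=np.array(m['orientation'],float)
    Rm=o if o.shape==(3,3) else (R.from_rotvec(o).as_matrix() if o.size==3 else R.from_quat(o).as_matrix())
    return np.array(m['mtx'],float).reshape(3,3),np.array(m['D'],float),np.array(m['position'],float),Rm
def ray(c,uv):
    K,D,p,Rm=c
    q=cv2.undistortPoints(np.array(uv,float).reshape(-1,1,2),K,D).reshape(-1,2)
    d=np.c_[q[:,0],-q[:,1],-np.ones(len(q))]@Rm.T
    return p,d
def onplane(c,uv,z):
    p,d=ray(c,uv); return p+d*((z-p[2])/d[:,2])[:,None]
def proj(c,P):
    K,D,p,Rm=c
    q=(np.atleast_2d(P)-p)@Rm; q=q*[1,-1,-1]
    return cv2.projectPoints(q,np.zeros(3),np.zeros(3),K,D)[0].reshape(-1,2)
def snap(n,f):
    c=cam(n); im=ctrl.read_camera(n); cv2.imwrite('pics/'+f,im[:,:,::-1]); return c,im
E
python3 - <<'E'
from h import *
print(ctrl.state())
for n in('scene','top','wrist'):
    print(n,ctrl.camera_model(n)); snap(n,n+'0.png')
E
```

```text
{'t': 0.0, 'joint_positions': array([-1.44943615e+00,  3.13435698e-01,  1.49841116e+00, -2.42925650e-06,
        1.33100082e+00, -2.23408792e-01]), 'joint_velocities': array([ 3.71152731e-04,  2.72598067e-05,  5.40350100e-04, -3.85644635e-04,
       -6.26100422e-04, -9.89338196e-04]), 'joint_efforts': array([ 1.12892689e-03, -4.02204573e+01, -2.52267998e+01,  6.95524807e-02,
        3.52266594e-02, -1.33716212e-04]), 'ee_pos': array([ 0.17741871, -0.49407514,  0.40417801]), 'tool_rot': array([-3.09379461e+00, -5.38669473e-01, -9.68054990e-05]), 'force': array([-0.25607829,  0.68281214, -0.92802359]), 'moment': array([-0.01480344,  0.04269377,  0.02691476]), 'grip_force': 0.0, 'width': 0.08802828397835881}
scene {'mtx': array([[424.65454268,   0.        , 317.07203305],
       [  0.        , 424.65454268, 190.97008844],
       [  0.        ,   0.        ,   1.        ]]), 'D': array([-0.03787292,  0.        ,  0.        ,  0.        ,  0.        ]), 'position': array([-0.18603457,  0.42860084,  0.84126311]), 'orientation': array([ 0.53484119, -0.89503201, -1.95763551])}
top {'mtx': array([[413.63137124,   0.        , 315.08557452],
       [  0.        , 413.63137124, 200.79929716],
       [  0.        ,   0.        ,   1.        ]]), 'D': array([-0.02913281,  0.        ,  0.        ,  0.        ,  0.        ]), 'position': array([ 0.50209855, -0.02965439,  1.05816599]), 'orientation': array([ 0.0578476 , -0.02762788, -1.58525281])}
wrist {'mtx': array([[334.43786631,   0.        , 320.83373542],
       [  0.        , 334.43786631, 199.04952157],
       [  0.        ,   0.        ,   1.        ]]), 'D': array([-0.00939915,  0.        ,  0.        ,  0.        ,  0.        ]), 'position': array([ 0.25562565, -0.46660507,  0.38493215]), 'orientation': array([-0.27964138,  0.19805187, -1.21396732])}
```

View pics/top0.png

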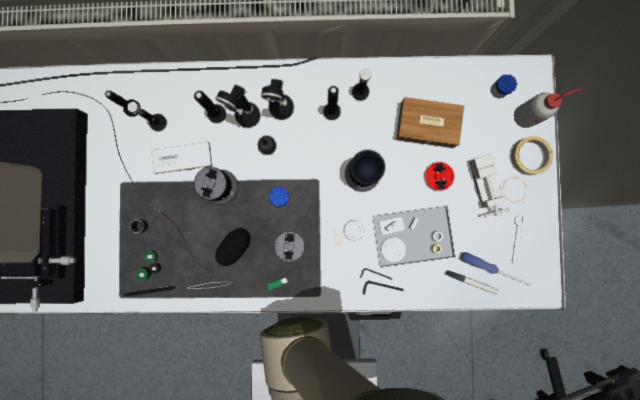

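View pics/scene0.png

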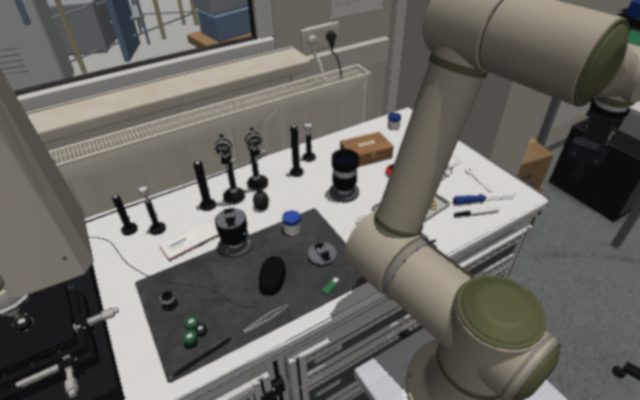

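The top view shows the cap at about (289,246), the open lens at (366,170), the capped lens at (213,184), the jar (blue lid) at (278,196), the blower at (267,145), the disc at (354,230), and the red decoy at (439,176). I'll zoom in on the first two.

```bash
python3 - <<'E'
from h import *
im=cv2.imread('pics/top0.png')
a=cv2.resize(im[221:271,264:314],(400,400),interpolation=cv2.INTER_CUBIC)
b=cv2.resize(im[145:195,341:391],(400,400),interpolation=cv2.INTER_CUBIC)
b=cv2.convertScaleAbs(b,alpha=2.5)
cv2.imwrite('pics/crop1.png',np.hstack([a,b]))
c=cam('top')
print(onplane(c,[(289,246)],.015),onplane(c,[(366,170)],.128),onplane(c,[(213,184)],.103),onplane(c,[(278,196)],.052),onplane(c,[(267,145)],.1),onplane(c,[(354,230)],.012))
E
```

```text
[[0.44611471 0.05723621 0.015     ]] [[ 0.62064697 -0.12810665  0.128     ]] [[0.59710681 0.22601236 0.103     ]] [[0.57008413 0.07971259 0.052     ]] [[0.68709765 0.09925393 0.1       ]] [[ 0.48391496 -0.10698699  0.012     ]]
```

View pics/crop1.png

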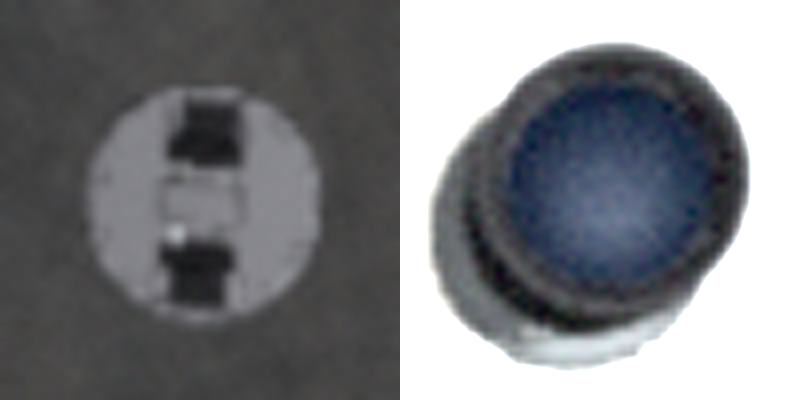

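```bash
cat >> h.py <<'E'
def tool():
    s=ctrl.state(); return np.array(s['ee_pos']),R.from_rotvec(s['tool_rot']).as_matrix()
def togo(xyz,yawy):
    """tool-frame shift mm (before turn), rotvec to tool-down with tool y at world angle yawy"""
    p,T=tool(); y=np.array([np.cos(yawy),np.sin(yawy),0]); z=np.array([0,0,-1.]); x=np.cross(y,z)
    G=np.c_[x,y,z]
    print('shift',np.round(T.T@(np.array(xyz)-p)*1000,1),'turn',np.round(R.from_matrix(T.T@G).as_rotvec(),3))
E
python3 - <<'E'
from h import *
p,T=tool(); K,D,cp,Rm=cam('wrist')
print('cam in tool',T.T@(cp-p),'axis',T.T@(-Rm[:,2]),'up',T.T@Rm[:,1])
print(T)
c=cam('top'); q=onplane(c,[(289.5,246.6),(264+207/8,221+133/8),(264+197/8,221+273/8)],.02); print(q, np.arctan2(*(q[1]-q[2])[1::-1]))
togo([0.38,0.057,0.40],-.07); togo([0.40,0.06,0.38],-.07+np.pi)
E
```

```text
cam in tool [0.08287501 0.0005808  0.01932283] axis [-3.16513228e-01  1.62788776e-04  9.48588082e-01] up [ 9.48587798e-01 -7.39405639e-04  3.16513260e-01]
[[ 9.41162822e-01  3.37953449e-01 -9.32154982e-05]
 [ 3.37953387e-01 -9.41162391e-01  9.28651192e-04]
 [ 2.26109952e-04 -9.05514470e-04 -9.99999564e-01]]
[[0.4448706  0.05558319 0.02      ]
 [0.46725961 0.05438642 0.02      ]
 [0.4236593  0.05801892 0.02      ]] -0.08312172825927273
shift [ 376.9 -450.2    4.8] turn [-1.000e-03 -1.000e-03 -1.156e+00]
shift [ 396.7 -446.3   24.8] turn [-1.000e-03  1.000e-03  1.986e+00]
```

```bash
python3 - <<'E'
from h import *
togo([0.62,-0.128,0.42],-.083)
E
```

```text
shift [ 540.3 -195.   -15.4] turn [-1.000e-03 -1.000e-03 -1.143e+00]
```

Emit:
{"method": "play_rows", "body": {"motion": [1, 45, -16.2, -1.3, 0, 0, 0, 1, 45, -16.2, -1.3, 0, 0, 0, 1, 45, -16.2, -1.3, 0, 0, 0, 1, 45, -16.2, -1.3, 0, 0, 0, 1, 45, -16.2, -1.3, 0, 0, 0, 1, 45, -16.2, -1.3, 0, 0, 0, 1, 45, -16.2, -1.3, 0, 0, 0, 1, 45, -16.2, -1.3, 0, 0, 0, 1, 45, -16.2, -1.3, 0, 0, 0, 1, 45, -16.2, -1.3, 0, 0, 0, 1, 45, -16.2, -1.3, 0, 0, 0, 1, 45, -16.2, -1.3, 0, 0, 0]}}

```text
t: 1.35
ee_pos: [0.6212, -0.127, 0.4201]
tool_rot: [-3.095, -0.539, 0.001]
force: [-0.3, -0.6, 0.8]
width: 0.0878
grip_force: 0.0
```

Emit:
{"method": "play_rows", "body": {"motion": [1, 0, 0, 0, 0, 0, -0.143, 1, 0, 0, 0, 0, 0, -0.143, 1, 0, 0, 0, 0, 0, -0.143, 1, 0, 0, 0, 0, 0, -0.143, 1, 0, 0, 0, 0, 0, -0.143, 1, 0, 0, 0, 0, 0, -0.143, 1, 0, 0, 0, 0, 0, -0.143, 1, 0, 0, 0, 0, 0, -0.143, 1, 0, 0, 0, 0, 0, 0, 1, 0, 0, 0, 0, 0, 0]}}

```text
t: 2.35
ee_pos: [0.62, -0.1286, 0.4201]
tool_rot: [-2.314, -2.124, 0.0]
force: [-0.5, -0.2, 0.1]
width: 0.0879
grip_force: 0.0
```

```bash
python3 - <<'E'
from h import *
c,im=snap('wrist','w1.png'); p,T=tool(); print(p,np.arctan2(T[1,1],T[0,1]),c[2]); np.savez('w1.npz',*c)
snap('top','top1.png');snap('scene','scene1.png')
E
```

```text
[ 0.6199606  -0.12864925  0.42016401] -0.08549075503019661 [ 0.6275121  -0.04681984  0.40078005]
```

View pics/w1.png

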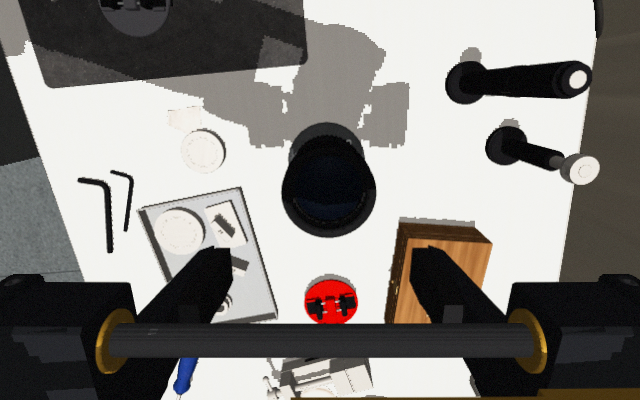

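The wrist view shows the open lens rim at about (329,190), radius about 46 px, with a white background below and to the sides. The red decoy is at (331,300). I'll measure the rim from its silhouette in both views.

```bash
cat >> h.py <<'E'
from scipy.optimize import least_squares
def circ(P):
    f=lambda v:np.hypot(P[:,0]-v[0],P[:,1]-v[1])-v[2]
    r=least_squares(f,[*P[:,:2].mean(0),.04],loss='soft_l1',f_scale=.0005); return r.x,np.std(f(r.x))
def edges(g,c0,a0,a1,r0,r1,n=60,fall=1):
    """subpixel radial half-level edge dark(inside)->bright; angles in image deg"""
    out=[]
    for a in np.radians(np.linspace(a0,a1,n)):
        rr=np.arange(r0,r1,.1); x=(c0[0]+rr*np.cos(a)).astype(np.float32); y=(c0[1]+rr*np.sin(a)).astype(np.float32)
        v=cv2.remap(cv2.GaussianBlur(g,(0,0),.7).astype(np.float32),x[None],y[None],cv2.INTER_LINEAR)[0]
        d=np.gradient(v)*fall; i=d.argmax(); out.append((x[i],y[i]))
    return np.array(out)
E
python3 - <<'E'
from h import *
for f,c,c0,a,r in(('w1',tuple(np.load('w1.npz').values()),(329,190),(0,180),(36,60)),('top0',cam('top'),(341+625/8,145+175/8),(-110,30),(11,22))):
    im=cv2.imread(f'pics/{f}.png'); g=im.max(2)
    e=edges(g,c0,*a,*r)
    for z in(.118,.123,.128,.133,.138):
        v,s=circ(onplane(c,e,z)); print(f,z,np.round(v*1000,2),round(s*1000,2))
E
python3 - <<'E'
from h import *
im=cv2.imread('pics/w1.png')
cv2.imwrite('pics/crop2.png',cv2.convertScaleAbs(cv2.resize(im[115:245,265:395],(560,560),interpolation=cv2.INTER_CUBIC),alpha=3))
E
```

```text
w1 0.118 [ 626.51 -136.78   41.95] 0.28
w1 0.123 [ 626.53 -135.19   41.21] 0.27
w1 0.128 [ 626.55 -133.6    40.46] 0.27
w1 0.133 [ 626.56 -132.01   39.72] 0.26
w1 0.138 [ 626.58 -130.42   38.98] 0.26
top0 0.118 [ 628.85 -259.34   36.51] 6.29
top0 0.123 [ 628.17 -258.12   36.31] 6.26
top0 0.128 [ 627.5  -256.9    36.12] 6.23
top0 0.133 [ 626.82 -255.68   35.93] 6.19
top0 0.138 [ 626.15 -254.46   35.73] 6.16
```

View pics/crop2.png

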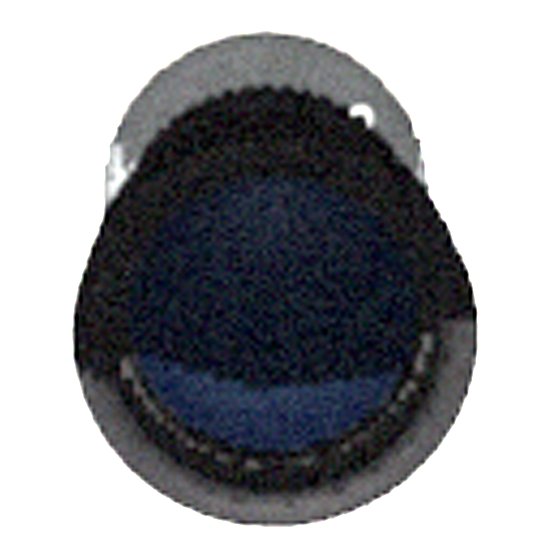

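The lens rim outline is clear in the crop. My top-view centre was wrong because I forgot the crop panel offset. It should be about (369,167), so I'll redo it.

```bash
python3 - <<'E'
from h import *
c=cam('top')
for f in('top0',):
    im=cv2.imread(f'pics/{f}.png'); g=im.max(2)
    e=edges(g,(369,166.5),-110,30,11,22)
    for z in(.118,.123,.128,.133,.138):
        v,s=circ(onplane(c,e,z)); print(f,z,np.round(v*1000,2),round(s*1000,2))
# stand check: lens stand disk and scene view rim
b=cv2.imread('pics/top0.png')
m=(b.max(2)<90).astype(np.uint8)
c0=cam('top')
# cap from top0: grey flange on dark mat
e=edges(255-b.max(2).astype(np.uint8),(289.5,246.6),0,360,11,18)
v,s=circ(onplane(c0,e,.015)); print('cap',v*1000,s*1000)
p,T=tool(); togo([v[0],v[1]-.0,.36],-.083)
E
```

```text
top0 0.118 [ 630.37 -133.14   38.6 ] 0.63
top0 0.123 [ 629.69 -132.59   38.39] 0.62
top0 0.128 [ 629.01 -132.04   38.19] 0.62
top0 0.133 [ 628.33 -131.49   37.98] 0.62
top0 0.138 [ 627.65 -130.93   37.78] 0.61
cap [445.96111296  57.11705567  36.79920882] 0.8603438003241354
shift [ 170.5 -189.    60.3] turn [-0.    -0.    -0.001]
```

Emit:
{"method": "play_rows", "body": {"motion": [1, 28.4, -31.5, 0, 0, 0, 0, 1, 28.4, -31.5, 0, 0, 0, 0, 1, 28.4, -31.5, 0, 0, 0, 0, 1, 28.4, -31.5, 20, 0, 0, 0, 1, 28.4, -31.5, 20, 0, 0, 0, 1, 28.4, -31.5, 20, 0, 0, 0, 1, 0, 0, 20, 0, 0, 0, 1, 0, 0, 0, 0, 0, 0, 1, 0, 0, 0, 0, 0, 0]}}

```text
t: 3.4
ee_pos: [0.446, 0.0564, 0.341]
tool_rot: [2.311, 2.127, 0.001]
force: [-0.6, 1.0, 0.3]
width: 0.0879
grip_force: 0.0
```

```bash
python3 - <<'E'
from h import *
c,im=snap('wrist','w2.png'); p,T=tool(); print(p,np.arctan2(T[1,1],T[0,1])); np.savez('w2.npz',*c)
q=proj(c,[[.446,.057,.015]])[0];print(q)
x,y=map(int,q); cr=im[max(y-90,0):y+90,x-90:x+90,::-1]; print(max(y-90,0),x-90)
cv2.imwrite('pics/crop3.png',cv2.convertScaleAbs(cv2.resize(cr,None,fx=3,fy=3,interpolation=cv2.INTER_CUBIC),alpha=1.5))
E
```

```text
[0.44618675 0.05623287 0.34125859] -0.08327977885681138
[319.84202668 178.19493757]
88 229
```

View pics/crop3.png

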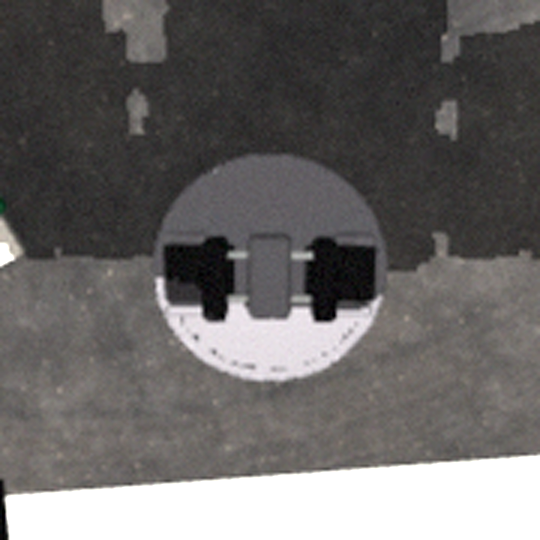

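The cap fills a circle at about (319,177) in the full picture. Its ears lie nearly along the image horizontal, so the grasp yaw is about right. I'll refine it.

```bash
python3 - <<'E'
from h import *
c=tuple(np.load('w2.npz').values()); im=cv2.imread('pics/w2.png'); g=im.max(2)
e=edges(255-g,(319,177),0,360,30,48,120)
v,s=circ(onplane(c,e,.015)); print('cap',v*1000,s*1000)
m=np.zeros_like(g); cv2.circle(m,(319,177),35,1,-1)
d=((g<25)&(m>0)).astype(np.uint8)
n,l,st,ce=cv2.connectedComponentsWithStats(d)
big=[i for i in range(1,n) if st[i,4]>100]; print(st[big],ce[big])
P=onplane(c,ce[big],.022); print(P)
b=sorted(P.tolist()); dx=np.array(b[-1])-b[0]; print('yaw',np.arctan2(dx[1],dx[0]))
togo([v[0],v[1],.025+.147],np.arctan2(dx[1],dx[0]))
E
```

```text
cap [444.79379085  57.21428012  36.84857246] 1.2924251955880768
[[284 167  23  27 377]
 [331 167  23  28 457]] [[296.79310345 178.20954907]
 [341.52954048 179.49234136]]
[[0.42491045 0.06060227 0.022     ]
 [0.46609291 0.05595827 0.022     ]]
yaw -0.11229197409145442
shift [  0.9  -1.7 169.3] turn [0.001 0.    0.029]
```

Emit:
{"method": "play_rows", "body": {"motion": [0.65, 1, -1.5, 30, 0, 0, 0, 0.65, 0, 0, 40, 0, 0, 0, 0.65, 0, 0, 40, 0, 0, 0, 0.65, 0, 0, 30, 0, 0, 0, 0.65, 0, 0, 10, 0, 0, 0, 0.65, 0, 0, 6, 0, 0, 0, 0.65, 0, 0, 0, 0, 0, 0, 0.65, 0, 0, 0, 0, 0, 0], "squeeze": 35}}

```text
t: 4.25
ee_pos: [0.4447, 0.0577, 0.1855]
tool_rot: [2.31, 2.127, 0.002]
force: [-0.1, 0.2, -0.0]
width: 0.0575
grip_force: 0.0
```

```bash
python3 - <<'E'
from h import *
p,T=tool(); print(p,ctrl.state()['width'])
c,im=snap('wrist','w3.png'); np.savez('w3.npz',*c)
E
```

```text
[0.44467846 0.05766784 0.18554085] 0.057477972405460105
```

View pics/w3.png

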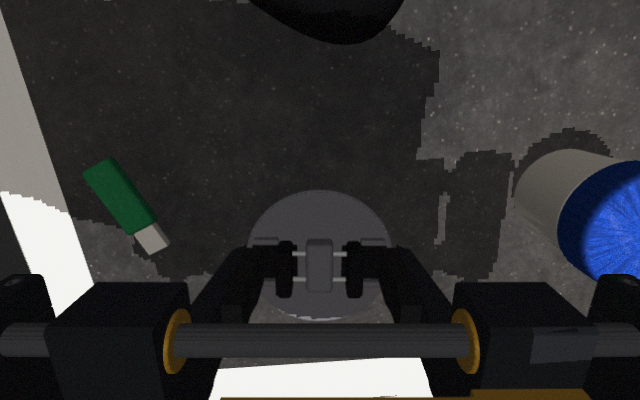

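The fingers straddle both ears, with the ears at (284,268) and (354,268), level and centred at about 319. Closing now.

Emit:
{"method": "play_rows", "body": {"motion": [0.45, 0, 0, 0, 0, 0, 0, 0.4, 0, 0, 0, 0, 0, 0, 0.3, 0, 0, 0, 0, 0, 0, 0.2, 0, 0, 0, 0, 0, 0, 0.2, 0, 0, 0, 0, 0, 0, 0.2, 0, 0, 0, 0, 0, 0, 0.2, 0, 0, 0, 0, 0, 0, 0.2, 0, 0, 0, 0, 0, 0]}}

```text
t: 5.1
ee_pos: [0.4443, 0.0578, 0.185]
tool_rot: [2.31, 2.128, 0.001]
force: [-2.7, -0.4, 9.8]
width: 0.0296
grip_force: 35.0
```

Emit:
{"method": "play_rows", "body": {"motion": [0.2, 0, 0, -5, 0, 0, 0, 0.2, 0, 0, -15, 0, 0, 0, 0.2, 0, 0, -30, 0, 0, 0, 0.2, 0, 0, -40, 0, 0, 0, 0.2, 0, 0, -40, 0, 0, 0, 0.2, 0, 0, -40, 0, 0, 0, 0.2, 0, 0, 0, 0, 0, 0, 0.2, 0, 0, 0, 0, 0, 0]}}

```text
t: 5.9
ee_pos: [0.4439, 0.0579, 0.3543]
tool_rot: [2.31, 2.128, 0.0]
force: [-0.2, 1.1, -0.9]
width: 0.0299
grip_force: 35.0
```

```bash
python3 - <<'E'
from h import *
p,T=tool(); s=ctrl.state(); print(p,s['width'],s['force'],s['moment'])
c,im=snap('wrist','w4.png'); np.savez('w4.npz',*c)
snap('scene','s4.png')
cv2.imwrite('pics/crop4.png',cv2.convertScaleAbs(im[150:400,170:470,::-1],alpha=2))
E
```

```text
[0.44386487 0.05785236 0.3542759 ] 0.029860976967706083 [-0.24165355  1.11022565 -0.89796788] [-0.07974811 -0.04701009  0.00370104]
```

View pics/crop4.png

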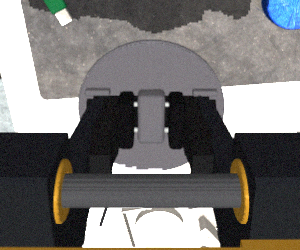

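```bash
python3 - <<'E'
from h import *
togo([.6264,-.1312,.36],-.083); p,T=tool(); print(T[:,2])
E
```

```text
shift [-173.4  197.4   -7.6] turn [-0.003 -0.     0.001]
[-2.77159817e-03  3.25092590e-04 -9.99996106e-01]
```

Emit:
{"method": "play_rows", "body": {"motion": [0.2, -12.4, 14.4, -6, 0, 0, 0, 0.2, -23, 26, 0, 0, 0, 0, 0.2, -23, 26, 0, 0, 0, 0, 0.2, -23, 26, 0, 0, 0, 0, 0.2, -23, 26, 0, 0, 0, 0, 0.2, -23, 26, 0, 0, 0, 0, 0.2, -23, 26, 0, 0, 0, 0, 0.2, -14, 17, 0, 0, 0, 0, 0.2, -9, 10, 0, 0, 0, 0, 0.2, 0, 0, 0, 0, 0, 0, 0.2, 0, 0, 0, 0, 0, 0, 0.2, 0, 0, 0, 0, 0, 0]}}

```text
t: 7.2
ee_pos: [0.6263, -0.1305, 0.3598]
tool_rot: [-2.309, -2.128, 0.001]
force: [-0.3, 0.3, -0.5]
width: 0.0298
grip_force: 35.0
```

```bash
python3 - <<'E'
from h import *
p,T=tool(); s=ctrl.state(); print(p,s['width'],s['force'],s['moment'])
togo([.6264,-.1312,.33],-.083)
c,im=snap('wrist','w5.png'); np.savez('w5.npz',*c)
c2,im2=snap('scene','s5.png')
a=im[150:400,170:470,::-1]; q=proj(c2,[[.6264,-.1312,.15]])[0].astype(int);print(q)
b=cv2.resize(im2[q[1]-50:q[1]+50,q[0]-60:q[0]+60,::-1],(480,400),interpolation=cv2.INTER_CUBIC)
cv2.imwrite('pics/crop5.png',cv2.convertScaleAbs(np.hstack([np.vstack([a,np.zeros((150,300,3),np.uint8)]),b]),alpha=2))
E
```

```text
[ 0.62632694 -0.13050564  0.35981795] 0.029804701141864485 [-0.28553979  0.34097351 -0.53159493] [ 0.03644891 -0.07387316 -0.029149  ]
shift [-0.7  0.2 29.8] turn [-0.001 -0.     0.002]
[345 152]
```

View pics/crop5.png

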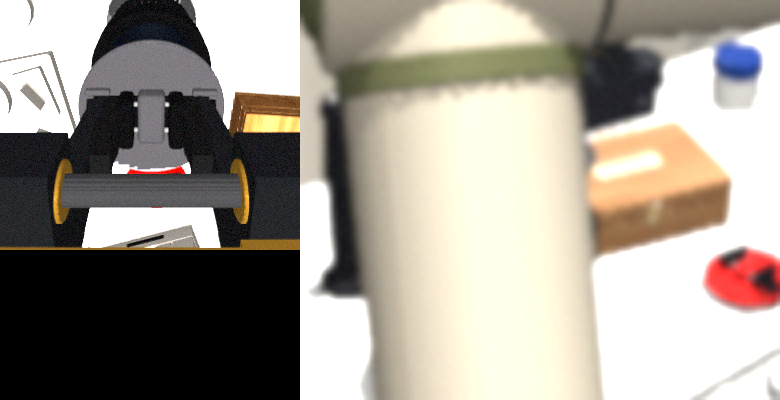

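The held cap sits level over the lens, with its arc clear against the dark barrel at crop (150,40). The scene camera is blocked by the arm. I'll check the cap's offset in the tool frame.

```bash
python3 - <<'E'
from h import *
c=tuple(np.load('w5.npz').values()); im=cv2.imread('pics/w5.png'); g=im.max(2)
e=np.vstack([edges(255-g,(320,255),220,320,55,80,50),edges(g,(320,255),180,195,62,80,10),edges(g,(320,255),345,360,62,80,10)])
p,T=tool()
for d in(.168,.170,.172):
    P=onplane(c,e,p[2]-d); v,s=circ(P); print(d,(T.T@(np.r_[v[:2],p[2]-d]-p))*1000,v*1000,s*1000)
E
```

```text
0.168 [  1.21461444   0.34725546 168.00006497] [ 626.77822625 -129.3449776    36.19069731] 0.1719187285988316
0.17 [1.21607153e-01 3.46092733e-01 1.69999932e+02] [ 626.68771904 -130.43398681   36.67916831] 0.17423964588409455
0.172 [ -0.97140017   0.34493064 171.99979812] [ 626.59721244 -131.5229961    37.16763962] 0.17656056303238388
```

Emit:
{"method": "play_rows", "body": {"motion": [0.2, -0.3, 0, 14, 0, 0, 0, 0.2, 0, 0, 14, 0, 0, 0, 0.2, 0, 0, 6, 0, 0, 0, 0.2, 0, 0, 0, 0, 0, 0, 0.2, 0, 0, 0, 0, 0, 0, 0.2, 0, 0, 0, 0, 0, 0]}}

```text
t: 7.9
ee_pos: [0.6267, -0.1315, 0.3268]
tool_rot: [2.31, 2.128, 0.001]
force: [-0.1, 0.0, -1.4]
width: 0.0298
grip_force: 35.0
```

Emit:
{"method": "play_rows", "body": {"motion": [0.2, 0, 0, 1, 0, 0, 0, 0.2, 0, 0, 1, 0, 0, 0, 0.2, 0, 0, 1, 0, 0, 0, 0.2, 0, 0, 0, 0, 0, 0]}}

```text
t: 8.3
ee_pos: [0.6266, -0.1315, 0.3231]
tool_rot: [-2.31, -2.128, 0.0]
force: [0.5, -0.3, -1.0]
width: 0.0296
grip_force: 35.0
```

Emit:
{"method": "play_rows", "body": {"motion": [0.2, 0, 0, 1, 0, 0, 0, 0.2, 0, 0, 1, 0, 0, 0, 0.2, 0, 0, 0, 0, 0, 0]}}

```text
t: 8.6
ee_pos: [0.6266, -0.1315, 0.3211]
tool_rot: [-2.31, -2.128, 0.0]
force: [-0.4, -1.8, -0.1]
width: 0.0295
grip_force: 35.0
```

Emit:
{"method": "play_rows", "body": {"motion": [0.2, 0, 0, 1, 0, 0, 0, 0.2, 0, 0, 1, 0, 0, 0, 0.2, 0, 0, 0, 0, 0, 0]}}

```text
t: 8.9
ee_pos: [0.6266, -0.1315, 0.3191]
tool_rot: [-2.31, -2.128, 0.0]
force: [-0.3, -0.1, -0.8]
width: 0.0296
grip_force: 35.0
```

Emit:
{"method": "play_rows", "body": {"motion": [0.2, 0, 0, 1, 0, 0, 0, 0.2, 0, 0, 1, 0, 0, 0, 0.2, 0, 0, 0, 0, 0, 0]}}

```text
t: 9.2
ee_pos: [0.6266, -0.1315, 0.3172]
tool_rot: [-2.31, -2.128, 0.0]
force: [-0.0, 0.4, -2.2]
width: 0.0296
grip_force: 35.0
```

Emit:
{"method": "play_rows", "body": {"motion": [0.2, 0, 0, 1, 0, 0, 0, 0.2, 0, 0, 1, 0, 0, 0, 0.2, 0, 0, 0, 0, 0, 0]}}

```text
t: 9.5
ee_pos: [0.6266, -0.1315, 0.3151]
tool_rot: [-2.31, -2.128, 0.0]
force: [0.2, 0.4, -1.1]
width: 0.0296
grip_force: 35.0
```

Emit:
{"method": "play_rows", "body": {"motion": [0.2, 0, 0, 1, 0, 0, 0, 0.2, 0, 0, 1, 0, 0, 0, 0.2, 0, 0, 0, 0, 0, 0]}}

```text
t: 9.8
ee_pos: [0.6267, -0.1315, 0.3138]
tool_rot: [2.31, 2.128, 0.0]
force: [-1.3, 0.5, 3.0]
width: 0.0299
grip_force: 35.0
```

Emit:
{"method": "play_rows", "body": {"motion": [0.2, 0, 0, 1, 0, 0, 0, 0.2, 0, 0, 0, 0, 0, 0]}}

```text
t: 10.0
ee_pos: [0.6267, -0.1313, 0.3126]
tool_rot: [2.31, 2.128, 0.001]
force: [-1.0, 1.7, 2.7]
width: 0.0296
grip_force: 35.0
```

Emit:
{"method": "play_rows", "body": {"motion": [0.2, 0, 0, 0.5, 0, 0, 0, 0.2, 0, 0, 0.5, 0, 0, 0, 0.2, 0, 0, 0, 0, 0, 0]}}

```text
t: 10.3
ee_pos: [0.6266, -0.1315, 0.3109]
tool_rot: [-2.31, -2.128, 0.0]
force: [-0.6, 2.0, 1.5]
width: 0.03
grip_force: 35.0
```

Emit:
{"method": "play_rows", "body": {"motion": [0.2, 0, 0, 0.5, 0, 0, 0, 0.2, 0, 0, 0.5, 0, 0, 0, 0.2, 0, 0, 0, 0, 0, 0]}}

```text
t: 10.6
ee_pos: [0.6266, -0.1315, 0.3099]
tool_rot: [-2.31, -2.128, 0.0]
force: [-1.6, 1.3, 0.9]
width: 0.0295
grip_force: 35.0
```

Emit:
{"method": "play_rows", "body": {"motion": [0.2, 0, 0, 0.5, 0, 0, 0, 0.2, 0, 0, 0, 0, 0, 0]}}

```text
t: 10.8
ee_pos: [0.6266, -0.1315, 0.3096]
tool_rot: [-2.31, -2.128, 0.0]
force: [-1.0, 1.9, 0.9]
width: 0.0298
grip_force: 35.0
```

Emit:
{"method": "play_rows", "body": {"motion": [0.2, 0, 0, 0.5, 0, 0, 0, 0.2, 0, 0, 0.5, 0, 0, 0, 0.2, 0, 0, 0, 0, 0, 0]}}

```text
t: 11.1
ee_pos: [0.6266, -0.1315, 0.3088]
tool_rot: [-2.311, -2.128, 0.0]
force: [-1.0, 1.8, 1.6]
width: 0.0301
grip_force: 35.0
```

Emit:
{"method": "play_rows", "body": {"motion": [0.2, 0, 0, 0.5, 0, 0, 0, 0.2, 0, 0, 0, 0, 0, 0]}}

```text
t: 11.3
ee_pos: [0.6266, -0.1314, 0.3087]
tool_rot: [2.31, 2.129, 0.0]
force: [-2.9, 2.2, 4.9]
width: 0.0297
grip_force: 35.0
```

Emit:
{"method": "play_rows", "body": {"motion": [0.2, 0, 0, 0.5, 0, 0, 0, 0.2, 0, 0, 0, 0, 0, 0]}}

```text
t: 11.5
ee_pos: [0.6266, -0.1314, 0.3087]
tool_rot: [2.31, 2.128, 0.0]
force: [-4.8, 3.1, 7.6]
width: 0.0293
grip_force: 35.0
```

Emit:
{"method": "play_rows", "body": {"motion": [0.2, 0, 0, 0.5, 0, 0, 0, 0.2, 0, 0, 0, 0, 0, 0, 0.2, 0, 0, 0, 0, 0, 0]}}

```text
t: 11.8
ee_pos: [0.6266, -0.1314, 0.3087]
tool_rot: [2.31, 2.128, 0.001]
force: [-5.9, 3.3, 12.1]
width: 0.0298
grip_force: 35.1
```

```bash
python3 - <<'E'
from h import *
for i in range(1):
    s=ctrl.state(); p,T=tool(); print(p,s['force'],s['moment'],T[:,2])
c,im=snap('wrist','w6.png'); np.savez('w6.npz',*c)
cv2.imwrite('pics/crop6.png',cv2.convertScaleAbs(cv2.resize(im[130:350,170:470,::-1],None,fx=2,fy=2),alpha=2.2))
E
```

```text
[ 0.62657326 -0.13140787  0.30871885] [-5.89658744  3.25740909 12.11625917] [ 0.54007588  0.82270313 -0.11008708] [ 8.69322046e-04 -4.65424547e-04 -9.99999514e-01]
```

View pics/crop6.png

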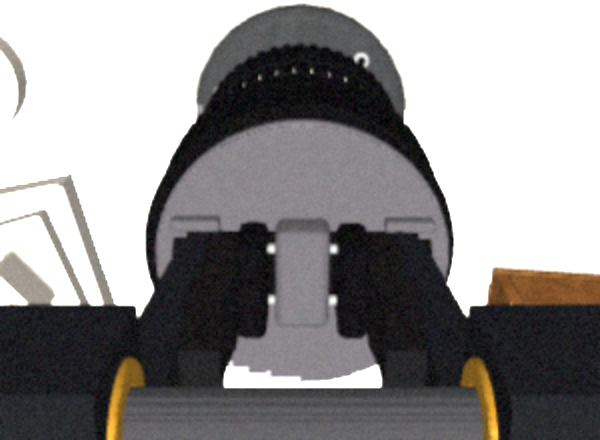

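The cap is seated, centred and pressed at about 12 N. Now I'll ease off, open, and check before lifting away.

Emit:
{"method": "play_rows", "body": {"motion": [0.2, 0, 0, -0.7, 0, 0, 0, 0.2, 0, 0, 0, 0, 0, 0, 0.38, 0, 0, 0, 0, 0, 0, 0.45, 0, 0, 0, 0, 0, 0, 0.6, 0, 0, 0, 0, 0, 0, 0.65, 0, 0, 0, 0, 0, 0, 0.65, 0, 0, 0, 0, 0, 0]}}

```text
t: 12.55
ee_pos: [0.6267, -0.1317, 0.3079]
tool_rot: [2.31, 2.128, -0.0]
force: [0.1, -1.0, 0.5]
width: 0.0572
grip_force: 0.7
```

Emit:
{"method": "play_rows", "body": {"motion": [0.65, 0, 0, -5, 0, 0, 0, 0.65, 0, 0, -15, 0, 0, 0, 0.65, 0, 0, -30, 0, 0, 0, 0.65, 0, 0, -40, 0, 0, 0, 0.65, 0, 0, -10, 0, 0, 0, 0.65, 0, 0, 0, 0, 0, 0, 0.65, 0, 0, 0, 0, 0, 0]}}

```text
t: 13.25
ee_pos: [0.6266, -0.1315, 0.4065]
tool_rot: [-2.309, -2.127, 0.002]
force: [0.1, 1.0, -1.0]
width: 0.0571
grip_force: 0.0
```

```bash
python3 - <<'E'
from h import *
c,im=snap('wrist','w7.png'); np.savez('w7.npz',*c)
q=proj(c,[[.6266,-.1315,.15]])[0].astype(int); print(q,tool()[0])
y0=max(q[1]-75,0)
cv2.imwrite('pics/crop7.png',cv2.convertScaleAbs(cv2.resize(im[y0:q[1]+75,q[0]-90:q[0]+90,::-1],None,fx=4,fy=4-.1,interpolation=cv2.INTER_CUBIC),alpha=1.8)); print(y0)
E
```

```text
[320 203] [ 0.62660162 -0.13150043  0.4061605 ]
128
```

View pics/crop7.png

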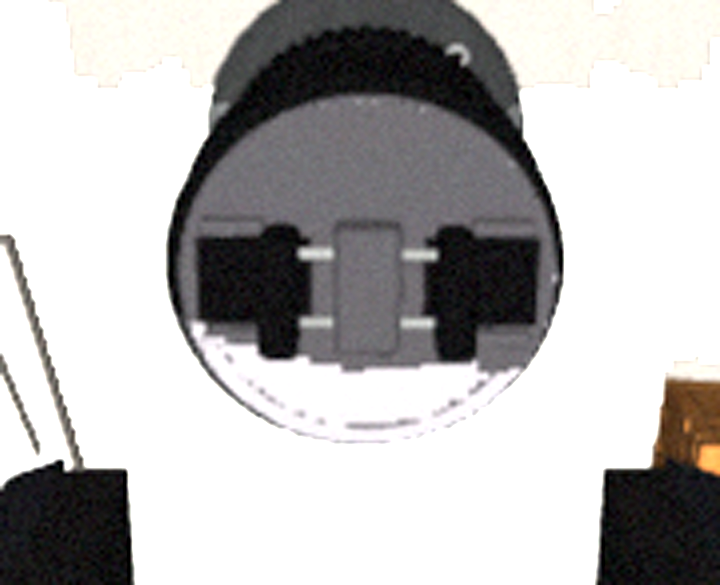

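The cap is centred in the mouth with an even dark rim left and right. The ears are about 39 mm apart, so they have sprung back to rest, and the gripper is clear.

```bash
python3 -c "
from workcell import ctrl
print(ctrl.hand_in())"
```

```text
the job is handed in; nothing more can be done
None
```

I fitted the cap to the open lens and handed the job in after about 13 s of robot time. It went home at about 12 N, its tabs measured as sprung out, and the gripper is clear, but the hand-in gave no verdict.

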